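# Start a hold-down knob cleanly on its thread

## Task

The red knob of the carburettor holding fixture stands crossed on its thread. Turn it backwards (anticlockwise from above) until its spindle clicks down into the thread, then forwards (clockwise) all the way to its stop so that the pad is down on the twin-throat casting, and let go. Leave the blue knob on the other fixture as it is.

Things in the scene. Friction and masses are not known exactly. Their poses are not given: they have to be found in the camera images.
- red_grip (a point): Grip point of the red knob on its upright axis, 143 mm above the bench; fixed in height. Disc 48 mm across, 8 mm thick, with an upright bar 46 long, 14 thick, 32 mm above the disc; the point is 9 mm below the bar's top, 23 mm above the disc. x axis: along the bar, white line at the bar's -x end; grip across the 14 mm, along y; z up. Turns with the knob.
- red_fixture: Dark base plate 115 x 140 mm fixed on the bench, origin under its centre, below the knob. Two posts (y) carry an aluminium crossbar (140 mm, round middle 68 mm, top at z 84 mm); below it a grey casting with two throats. Yellow tick on the crossbar: the knob's white line points there at the click (-0.1 rad); green tick: at the forward stop (1.1 rad).
- red_knob (a joint): Angle of the red knob, rad, growing clockwise seen from above (forwards). Starts between 0.2 and 0.5. Light friction (0.05 N m), stays where left. Turned back, the crossed thread ends at 0; the spindle drops between 0 and -0.15; back stop at -0.35. Turned forwards before the click it jams at about 0.7; after the click it turns freely to its stop at 1.1.
- red_spindle (a joint): How far the red knob's sprung spindle with its black 28 mm pad has come down, m: 0 while crossed, 0.011 just after the click, then falling further as the knob turns forwards, to 0.016 with the pad on the casting.
- blue_knob (a joint): Angle of the blue knob, rad: 0 = tight at its stop, negative when slackened (anticlockwise). The same knob in blue on a second, like fixture that holds a single-throat casting; either fixture may stand left or right. To be left alone.
Things that resemble listed ones, but are neither listed nor needed, are in the scene too. What is shaped like the part that bears blue_knob but orange is not meant.

How it is judged:
By the outcome, as a careful person would: the job done as asked, in the order asked, and still so for the second after the job is handed in, with the robot touching nothing.
It also fails if it takes over 32 s, if anything falls off the work surface, if the arm or the gripper's body presses on something with over 40 N, if the wrist force passes 120 N, or if a joint passes its speed limit or range.

## Robot

A 6-joint arm with a two-finger parallel gripper is mounted at the origin on a cart in front of the work surface, level with it; the furniture and walls round the work are solid. World frame = base frame: x ahead of the robot, y to its left, z up, the work surface at z = 0. Lengths are in m, angles in rad, forces in N, time in s.
With the tool pointing down it reaches from about 0.3 to 0.875 m from the base axis. Payload 4.2 kg.
Tool frame: the origin (TCP) lies at the very end of the fingers, on their centre line; the grasp point (between the pads) lies 19 mm behind it (manip.grip_point_offset is the distance from the TCP to the grasp point, in m); z points along the fingers, y is the line along which they close (so a half turn about z gives the same grasp; the last joint's range is limited). The gripper opens to 85 mm and grips with 20 to 120 N. Pads are 22 mm wide; open, the fingers measure 114 mm over their backs; the gripper's body (76 mm by 85 mm) begins 54 mm behind the grasp point. The pads swing forward as they close: fully open they stand 13 mm farther back than shut.
Start: joints at [1.199, 0.32, 1.565, -0, 1.257, -0.02], TCP at [0.198, 0.54, 0.231] pointing down, gripper open.
Joint ranges: [-3.11, 3.11], [-0.84, 2.01], [0.21, 2.61], [-1.34, 4.49], [0.05, 2.63], [-2.56, 2.56]. Speed limits (rad/s): [2.57, 2.57, 3.14, 3.14, 3.14, 3.14].

## Interface

Orientations are given as a rotation vector (axis times angle).
In Python, from plant import manip gives the robot as it stands. The module is installed in compiled form; this text tells all that it offers.
- The arm moves only by the tool jog_arm, never from a script. Its argument "motion" is a list of rows, each an object with "xyz": the shift along the world's x, y, z as a fraction of full scale, a list of three; "dr": the turn, a rotation vector about the world's x, y, z as a fraction of full scale, a list of three; "grip": the opening, from 0 (shut) to 1 (fully open). A call has 1 to 8 rows; each row shifts and turns the commanded pose from where the row before left it; what a row does not reach is not made up. Full scale, the value 1, is 400 mm for a shift and 2 pi rad for a turn. A row lasts 1/12 s, in which the tool goes at most 41.7 mm and 7.16 degrees, less where a joint would pass 70% of its speed; a pose out of reach is approached as far as the arm can. A call with a number of a shift or a turn outside -1 to 1 is refused whole. A call with a gripper value outside its range is refused whole. The fingers move at their own pace and stop on an object; "grip_force" is the grip in N (left out, the last holds). Time passes only in rows, so rows that do not move let the fingers close. It gives the time, the measured TCP pose, the force and the opening at its end, in the units of the state.
- manip.sense(): the state, without advancing time (a new reading comes with each control period).
- manip.camera(name): name is "scene" or "side" or "wrist"; returns a dict with "frame" (400x640x3 uint8, blue, green, red), "intrinsics" (3x3 intrinsics, pixels), "k1" (the pictures are not rectified: a ray, as slopes to the right and down, at radius r is drawn at 1 + k1 r^2 times it, then the intrinsics apply), "R" (3x3) and "t" (3): a world point X has camera coordinates R X + t. Camera axes: x right, y down, z forward; pixel columns grow to the right and rows downward; lengths in m; the calibration is good to about 2 mm. A picture is of the moment at which its call begins. There is no depth.
- manip.hand_in(): hands the job in, once; it reports no verdict.
Trained networks look in the newest picture that a camera, given by its name, has taken for a name from the list of things; names that differ only in an ending like _2 or _b are one class to them, and where a whole thing is asked for, a point or a joint stands for the part that bears it (a point fixed in the world has none). Each returns a list of dicts, best first, with "conf" (0 to 1); they miss things now and then, are a little off and sometimes report something else, mostly with a low value. They report only what shows in the picture. A call takes as long as a camera call. They do not tell look-alikes from the thing itself.
- manip.cut_out(camera, query): "region" (400x640 bool, what is visible of it) and "box" ([centre column, centre row, width, height] in pixels, round what is visible of it).
- manip.place_of(camera, query): "uv" ([column, row] in pixels: a listed point, or the origin of a listed thing).
The state is a dict: "time_s": time; "joint_pos": joint angles; "joint_vel": joint speeds; "joint_efforts": joint torques, N m; "position": TCP position; "tcp_rot": TCP orientation; "force": force on the tool from outside, world axes, zero at the start; "moment": the same for the moment, N m; "grip_width": opening from 0.0 (shut) to 1.0 (fully open).
Only numpy, scipy, OpenCV 4.12 (cv2) and the standard library are available. Lean on these libraries where they do the work, as an engineer would, in place of code of your own. Each camera call takes 0.05 s, during which the arm holds its last target. There are 200 camera calls.

## Working session

There is one attempt and no reset: what is moved stays moved. The work goes in short steps, Python scripts to look and compute and a tool call to move; the robot and the scene stay as the last step left them, time stands still between calls to the robot, and variables do not carry over. Pictures are saved under pics/ and viewed, on a budget of 10 in all, crops included, one or two more only if the job needs it, and the job is handed in when it is done.

Besides the shell and the picture viewer there is one more tool, called after "Call:" as name(argument=value, ...) on one line, values as JSON. jog_arm: Moves the arm, as the interface text tells. Its arguments: {"type":"object","properties":{"motion":{"type":"array"},"grip_force":{"type":"number"}},"required":["motion"]}

```bash
mkdir -p pics; cat > h.py <<'E'
import numpy as np, cv2
from plant import manip
def ray(c,uv):
    K=np.array(c["intrinsics"]);k1=c["k1"]
    d=np.array([(uv[0]-K[0,2])/K[0,0],(uv[1]-K[1,2])/K[1,1]])
    s=d.copy()
    for _ in range(30): s=d/(1+k1*(s@s))
    R=np.array(c["R"]);t=np.array(c["t"])
    return -R.T@t, R.T@np.array([s[0],s[1],1.])
def onz(c,uv,z):
    o,d=ray(c,uv); return o+d*(z-o[2])/d[2]
def pix(c,X):
    p=np.array(c["R"])@np.array(X)+np.array(c["t"]); s=p[:2]/p[2]; s=s*(1+c["k1"]*(s@s))
    K=np.array(c["intrinsics"]); return np.array([K[0,0]*s[0]+K[0,2],K[1,1]*s[1]+K[1,2]])
E
python3 - <<'E'
from h import *
ims=[]
for n in ["scene","side","wrist"]:
    c=manip.camera(n); cv2.imwrite(f"pics/{n}0.png",c["frame"])
    print(n,"cam at",np.round(ray(c,(320,200))[0],3))
    for q,z in [("red_grip",.143),("red_fixture",0),("blue_knob",.143)]:
        for r in manip.place_of(n,q)[:3] if q!="blue_knob" else []:
            print(q,r["conf"],np.round(r["uv"],1),np.round(onz(c,r["uv"],z),4))
        if q=="blue_knob":
            for r in manip.cut_out(n,q)[:3]: print(q,r["conf"],np.round(r["box"]))
print(manip.sense(), manip.grip_point_offset)
E
```

```text
scene cam at [ 0.026 -0.434  0.667]
red_grip 0.83 [297.9 143.4] [0.5963 0.1335 0.143 ]
red_fixture 0.79 [292.9 188. ] [0.5889 0.1519 0.    ]
blue_knob 0.94 [387. 205.  24.  27.]
blue_knob 0.7 [369. 293.  31.  33.]
side cam at [0.443 0.929 0.631]
red_grip 0.74 [269.5 222.8] [0.5908 0.129  0.143 ]
red_fixture 0.66 [274.6 283.2] [0.5897 0.136  0.    ]
blue_knob 0.7 [296. 175.  22.  25.]
blue_knob 0.69 [374. 159.  18.  25.]
wrist cam at [0.134 0.563 0.373]
{'time_s': 0.6, 'joint_pos': array([ 1.19899561e+00,  3.19582181e-01,  1.56451268e+00,  1.41712620e-05,
        1.25739896e+00, -1.99858634e-02]), 'joint_vel': array([-1.12317689e-03,  5.05222518e-04, -3.62064816e-04, -1.05232591e-03,
        1.25943766e-05,  1.56064505e-03]), 'joint_efforts': array([-1.47162741e-04, -4.15182030e+01, -2.34327167e+01,  2.90000617e-05,
        3.67994035e-04, -9.61532976e-06]), 'position': array([0.19813637, 0.53979171, 0.23134325]), 'tcp_rot': array([5.49789541e-01, 3.09310492e+00, 1.56390950e-04]), 'force': array([ 0.61436757, -0.36247212, -0.58019061]), 'moment': array([0.01580862, 0.00242913, 0.00121007]), 'grip_width': 1.005381895430199} 0.0187
```

View pics/scene0.png

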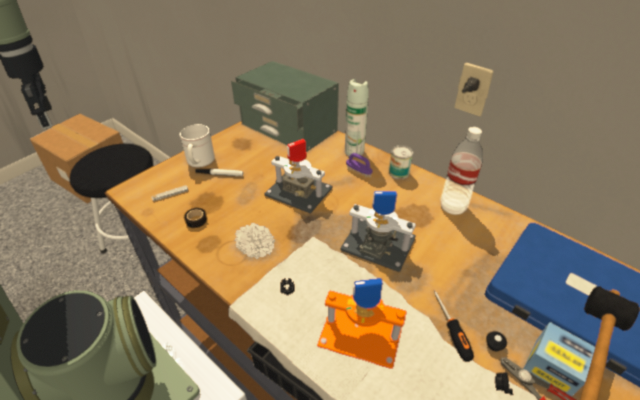

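View pics/side0.png

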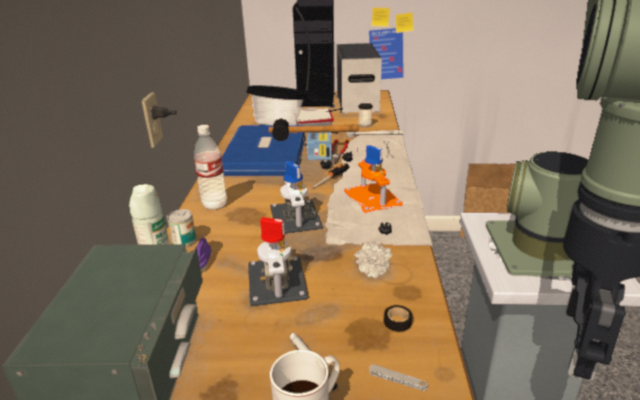

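The red knob on the dark two-throat fixture is at scene (298,143) / side (270,223). The blue one is next to it at scene (387,205), and the orange look-alike is at (369,293). I'm moving above the red knob now.

Call:
jog_arm(motion=[{"xyz":[0,0,0.1],"dr":[0,0,0],"grip":1},{"xyz":[0.06,-0.06,0.045],"dr":[0,0,0],"grip":1},{"xyz":[0.07,-0.073,0],"dr":[0,0,0],"grip":1},{"xyz":[0.07,-0.073,0],"dr":[0,0,0],"grip":1},{"xyz":[0.07,-0.073,0],"dr":[0,0,0],"grip":1},{"xyz":[0.07,-0.073,0],"dr":[0,0,0],"grip":1},{"xyz":[0.07,-0.073,0],"dr":[0,0,0],"grip":1},{"xyz":[0.07,-0.073,0],"dr":[0,0,0],"grip":1}])

```text
time_s: 1.27
position: [0.3911, 0.339, 0.2896]
tcp_rot: [0.549, 3.093, 0.001]
force: [-0.2, 1.0, -1.0]
grip_width: 0.999
```

Call:
jog_arm(motion=[{"xyz":[0.07,-0.073,0],"dr":[0,0,0],"grip":1},{"xyz":[0.07,-0.073,0],"dr":[0,0,0],"grip":1},{"xyz":[0.07,-0.073,0],"dr":[0,0,0],"grip":1},{"xyz":[0.07,-0.073,0],"dr":[0,0,0],"grip":1},{"xyz":[0.07,-0.073,0],"dr":[0,0,0],"grip":1},{"xyz":[0,0,0],"dr":[0,0,0],"grip":1}])

```text
time_s: 1.77
position: [0.5345, 0.1895, 0.2888]
tcp_rot: [0.559, 3.088, -0.004]
force: [-0.4, 0.2, -0.0]
grip_width: 1.001
```

```bash
python3 - <<'E'
from h import *
c=manip.camera("wrist"); cv2.imwrite("pics/w1.png",c["frame"])
print("cam",np.round(ray(c,(320,200))[0],3))
for q,z in [("red_grip",.143),("red_fixture",0)]:
    for r in manip.place_of("wrist",q)[:2]: print(q,r["conf"],np.round(r["uv"],1),np.round(onz(c,r["uv"],z),4))
for r in manip.cut_out("wrist","blue_knob")[:2]: print(r["conf"],r["box"])
s=manip.sense();print(s["time_s"],s["position"],s["tcp_rot"],s["joint_pos"],s["grip_width"])
E
```

```text
cam [0.47  0.213 0.43 ]
red_grip 0.64 [280.7 257.2] [0.5876 0.1324 0.143 ]
red_fixture 0.73 [290.7 211.7] [0.5879 0.1304 0.    ]
0.8 [47.3, 314.2, 57.9, 46.2]
1.9667 [0.52952808 0.19512974 0.28928125] [-5.49213715e-01 -3.09245834e+00 -6.63483454e-04] [ 3.32266089e-01  2.72719061e-01  1.48596906e+00  7.43736853e-04
  1.38334847e+00 -8.87138736e-01] 1.0012354923648776
```

View pics/w1.png

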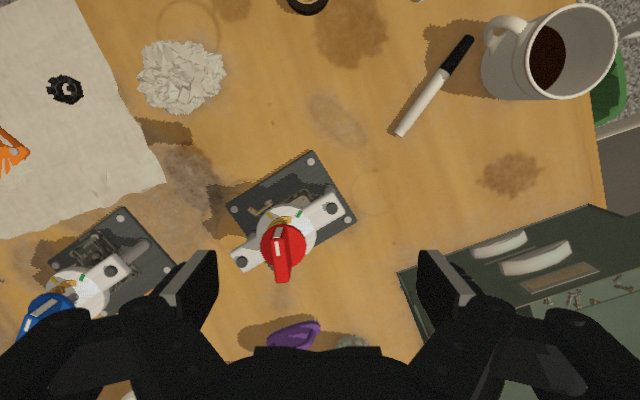

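```bash
python3 - <<'E'
import cv2
a=cv2.imread("pics/w1.png")[140:300,210:370]
cv2.imwrite("pics/w1z.png",cv2.resize(a,(592,592),interpolation=cv2.INTER_CUBIC))
from h import *
c=manip.camera("wrist")
for p in [(310,160),(234,210),(352,220)]: print(p,np.round(onz(c,p,.006),4))
for p in [(245,260),(328,208)]: print(p,np.round(onz(c,p,.08),4))
E
```

```text
(310, 160) [0.5242 0.1872 0.006 ]
(234, 210) [0.5525 0.068  0.006 ]
(352, 220) [0.6203 0.2122 0.006 ]
(245, 260) [0.5972 0.0815 0.08  ]
(328, 208) [0.5709 0.1927 0.08  ]
```

View pics/w1z.png

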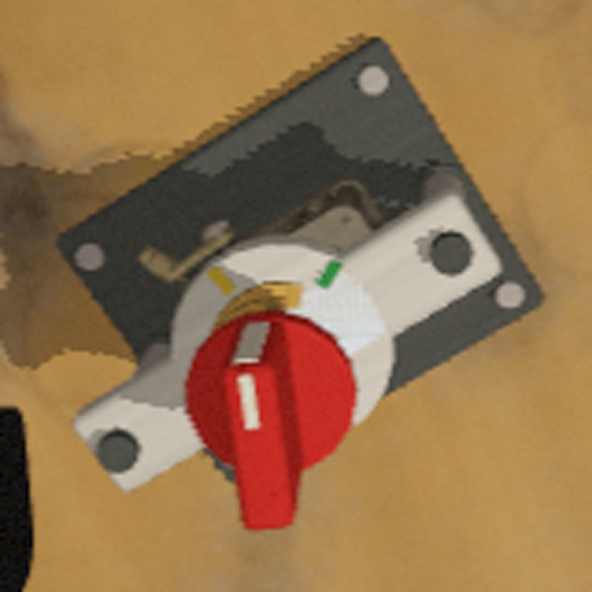

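```bash
python3 - <<'E'
from h import *
c=manip.camera("wrist")
f=lambda x,y,z: onz(c,(210+x/3.7,140+y/3.7),z)[:2]
a,b=f(246,376,.152),f(268,520,.152)
print(a,b,"white dir deg",np.degrees(np.arctan2(*(a-b)[::-1])),np.linalg.norm(a-b),(a+b)/2)
o=np.array([.588,.1315])
for n,p in [("yel",(222,280)),("grn",(329,274))]:
    q=f(*p,.084); print(n,q,np.linalg.norm(q-o),np.degrees(np.arctan2(*(q-o)[::-1])))
E
```

```text
[0.56327121 0.14373434] [0.60156618 0.13440375] white dir deg 166.30666250890647 0.039415276998961926 [0.5824187  0.13906905]
yel [0.55608877 0.13034161] 0.031932252947054714 -177.92105851130256
grn [0.56524315 0.16094507] 0.037214061550547795 127.69892483731758
```

Wrist view: red knob disc at (283,245), white line end at (277,240). The ticks are at (270,216) yellow and (299,214) green. That puts the centre at about (0.588, 0.1325) with the bar at 166°, so the knob is at about 0.46 rad. Next I align over it and descend part way.

Call:
jog_arm(motion=[{"xyz":[0.073,-0.078,0],"dr":[0,0,0.0175],"grip":1},{"xyz":[0.073,-0.078,-0.02],"dr":[0,0,0],"grip":1},{"xyz":[0,0,-0.08],"dr":[0,0,0],"grip":1},{"xyz":[0,0,-0.08],"dr":[0,0,0],"grip":1},{"xyz":[0,0,0],"dr":[0,0,0],"grip":1},{"xyz":[0,0,0],"dr":[0,0,0],"grip":1},{"xyz":[0,0,0],"dr":[0,0,0],"grip":1}])

```text
time_s: 2.65
position: [0.5871, 0.1355, 0.2197]
tcp_rot: [0.376, 3.116, 0.002]
force: [1.6, -0.4, 0.4]
grip_width: 0.998
```

```bash
cat > look.py <<'E'
import sys
from h import *
n=sys.argv[1]
c=manip.camera("wrist")
for q,z in [("red_grip",.143),("red_fixture",0)]:
    for r in manip.place_of("wrist",q)[:2]: print(q,r["conf"],np.round(r["uv"],1),np.round(onz(c,r["uv"],z),4))
s=manip.sense();print(s["time_s"],s["position"],s["tcp_rot"],"yaw_y",np.degrees(2*np.arctan2(s["tcp_rot"][1],s["tcp_rot"][0]))-90,s["force"],s["moment"],s["grip_width"])
o=(.588,.1325,.143)
for nm,X in [("o",o),("tcp",s["position"])]: print(nm,np.round(pix(c,X)))
np.savez(f"pics/{n}.npz",**{k:np.array(c[k]) for k in ("intrinsics","k1","R","t")})
cv2.imwrite(f"pics/{n}.png",c["frame"])
E
python3 look.py w2
```

```text
red_grip 0.7 [314.3 210.8] [0.5879 0.1331 0.143 ]
red_fixture 0.94 [313.4 173.1] [0.5892 0.1309 0.    ]
2.8 [0.58745644 0.13515772 0.22016646] [3.76724007e-01 3.11466151e+00 2.38845695e-03] yaw_y 76.20694206109235 [-0.55253856 -0.33041972  0.15402828] [ 0.00297124  0.03637478 -0.00471547] 0.9969143297628007
o [313. 211.]
tcp [317. 259.]
```

View pics/w2.png

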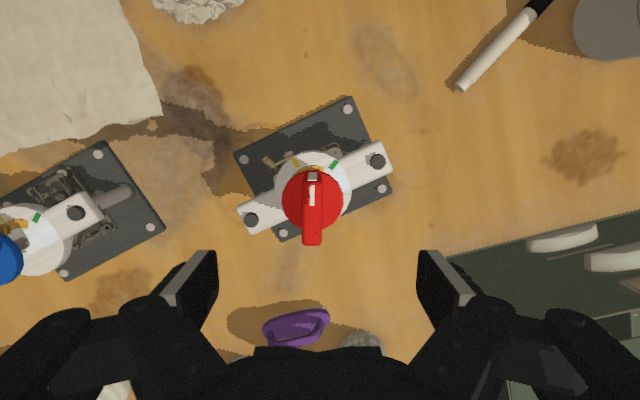

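Bar is upright in the picture, from (311,178) to (312,245), between the fingers. I'm checking clearance to the cabinet edge at (450,258) before descending.

```bash
python3 - <<'E'
from h import *
c=manip.camera("wrist")
for z in (0.05,.15,.2): print(z,np.round(onz(c,(450,258),z),3),np.round(onz(c,(640,208),z),3))
g=.019; a=np.radians(76.2)
for s in (-1,1): print(np.round(np.array([.588,.133])+s*.06*np.array([np.cos(a),np.sin(a)]),3))
E
```

```text
0.05 [0.7   0.248 0.05 ] [0.69  0.433 0.05 ]
0.15 [0.642 0.217 0.15 ] [0.635 0.342 0.15 ]
0.2 [0.614 0.201 0.2  ] [0.608 0.297 0.2  ]
[0.574 0.075]
[0.602 0.191]
```

Call:
jog_arm(motion=[{"xyz":[0.001,-0.005,-0.08],"dr":[0,0,0],"grip":1},{"xyz":[0,0,-0.08],"dr":[0,0,0],"grip":1},{"xyz":[0,0,-0.075],"dr":[0,0,0],"grip":0.6},{"xyz":[0,0,0],"dr":[0,0,0],"grip":0.4},{"xyz":[0,0,0],"dr":[0,0,0],"grip":0.4},{"xyz":[0,0,0],"dr":[0,0,0],"grip":0.4},{"xyz":[0,0,0],"dr":[0,0,0],"grip":0.4}], grip_force=30)

```text
time_s: 3.43
position: [0.5887, 0.1327, 0.1264]
tcp_rot: [0.378, 3.114, 0.003]
force: [-0.2, 0.1, 0.3]
grip_width: 0.403
```

Call:
jog_arm(motion=[{"xyz":[0,0,0],"dr":[0,0,0],"grip":0.2},{"xyz":[0,0,0],"dr":[0,0,0],"grip":0.05},{"xyz":[0,0,0],"dr":[0,0,0],"grip":0},{"xyz":[0,0,0],"dr":[0,0,0],"grip":0},{"xyz":[0,0,0],"dr":[0,0,0],"grip":0}])

```text
time_s: 3.85
position: [0.5879, 0.1316, 0.1258]
tcp_rot: [0.378, 3.115, -0.001]
force: [-0.7, -3.6, 6.5]
grip_width: 0.158
```

```bash
python3 look.py w3
```

```text
red_fixture 0.67 [316.5 190.5] [0.5872 0.131  0.    ]
4.0 [0.58786348 0.13159771 0.12575439] [ 3.77869434e-01  3.11554510e+00 -6.85118453e-04] yaw_y 76.16929568203219 [-0.74403636 -2.61607042  6.70490254] [-0.47306757  0.15400065  0.10285141] 0.15488102157568942
o [320. 276.]
tcp [318. 258.]
```

View pics/w3.png

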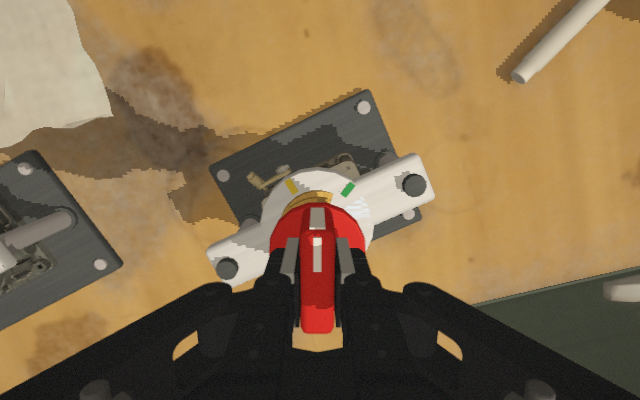

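Grasped: the bar is between the pads, its white line running from (316,210) to (316,272). Turning back anticlockwise.

Call:
jog_arm(motion=[{"xyz":[0,0,0],"dr":[0,0,0.005],"grip":0},{"xyz":[0,0,0],"dr":[0,0,0.012],"grip":0},{"xyz":[0,0,0],"dr":[0,0,0.012],"grip":0},{"xyz":[0,0,0],"dr":[0,0,0.012],"grip":0},{"xyz":[0,0,0],"dr":[0,0,0.012],"grip":0},{"xyz":[0,0,0],"dr":[0,0,0.012],"grip":0},{"xyz":[0,0,0],"dr":[0,0,0.012],"grip":0},{"xyz":[0,0,0],"dr":[0,0,0.005],"grip":0}])

```text
time_s: 4.67
position: [0.5879, 0.1313, 0.1258]
tcp_rot: [-0.433, 3.109, -0.003]
force: [0.1, -4.5, 6.6]
grip_width: 0.159
```

Call:
jog_arm(motion=[{"xyz":[0,0,0],"dr":[0,0,0.005],"grip":0},{"xyz":[0,0,0],"dr":[0,0,0.003],"grip":0},{"xyz":[0,0,0],"dr":[0,0,0],"grip":0},{"xyz":[0,0,0],"dr":[0,0,0],"grip":0},{"xyz":[0,0,0],"dr":[0,0,0],"grip":0}])

```text
time_s: 5.08
position: [0.5879, 0.1312, 0.1258]
tcp_rot: [-0.507, 3.098, -0.003]
force: [-1.6, -4.2, 6.4]
grip_width: 0.158
```

```bash
python3 look.py w4; python3 - <<'E'
from h import *
a=manip.camera("wrist")["frame"][130:330,200:450]
b=manip.camera("side")["frame"][200:310,220:330]
A=cv2.resize(a,(500,400),interpolation=cv2.INTER_CUBIC);B=cv2.resize(b,(300,300),interpolation=cv2.INTER_CUBIC)
o=np.zeros((400,800,3),np.uint8);o[:,:500]=A;o[:300,500:]=B;cv2.imwrite("pics/m4.png",o)
E
```

```text
red_grip 0.71 [318.8 276.4] [0.5876 0.132  0.143 ]
red_fixture 0.76 [315.9 190.6] [0.5876 0.13   0.    ]
5.2333 [0.5878735  0.13124641 0.12577062] [-5.06557502e-01  3.09767994e+00 -2.98270746e-03] yaw_y 108.57452675688208 [-1.10477068 -3.5081364   6.87085712] [-0.61965597  0.17376439  0.04813926] 0.15980240742885388
o [320. 278.]
tcp [317. 258.]
```

View pics/m4.png

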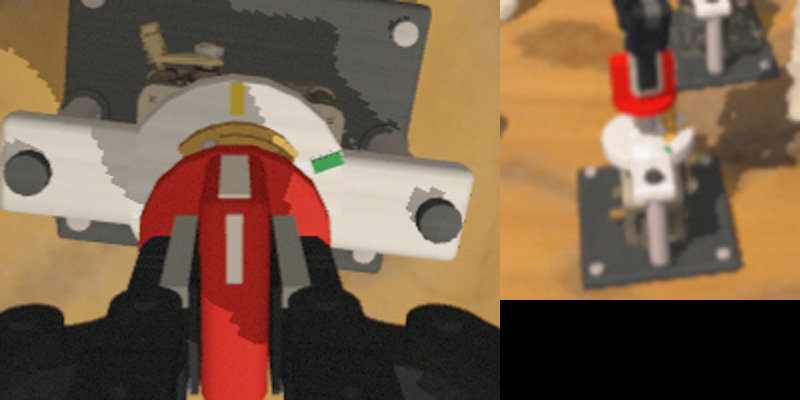

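The white line (235,160–280) is in line with the yellow tick (237,98). I'll go a few degrees past it to be sure of the click, then compare pad height in the side view with the start picture.

Call:
jog_arm(motion=[{"xyz":[0,0,0],"dr":[0,0,0.006],"grip":0},{"xyz":[0,0,0],"dr":[0,0,0.005],"grip":0},{"xyz":[0,0,0],"dr":[0,0,0],"grip":0},{"xyz":[0,0,0],"dr":[0,0,0],"grip":0},{"xyz":[0,0,0],"dr":[0,0,0],"grip":0}])

```text
time_s: 5.75
position: [0.5879, 0.1312, 0.1258]
tcp_rot: [-0.613, 3.078, -0.003]
force: [-1.2, -4.6, 6.4]
grip_width: 0.162
```

```bash
python3 look.py w5; python3 - <<'E'
from h import *
o=np.zeros((600,800,3),np.uint8)
for i,n in enumerate(["scene","side"]):
    r0,r1,c0,c1=[(130,215,260,340),(200,310,220,330)][i]
    cur=manip.camera(n)["frame"]
    for j,f in enumerate([cv2.imread(f"pics/{n}0.png"),cur]):
        o[i*300:i*300+300,j*400:j*400+400]=cv2.resize(f[r0:r1,c0:c1],(400,300),interpolation=cv2.INTER_CUBIC)
cv2.imwrite("pics/m5.png",o)
E
```

```text
red_grip 0.65 [316.  271.7] [0.586  0.1301 0.143 ]
red_fixture 0.83 [316.  191.9] [0.5887 0.1304 0.    ]
5.9 [0.58787236 0.1311855  0.12577163] [-0.61330461  3.07839189 -0.00324703] yaw_y 112.53488873167584 [-0.41316118 -4.28057445  6.33776472] [-0.66301171  0.14946255  0.05306055] 0.1566049473026098
o [319. 278.]
tcp [317. 258.]
```

View pics/m5.png

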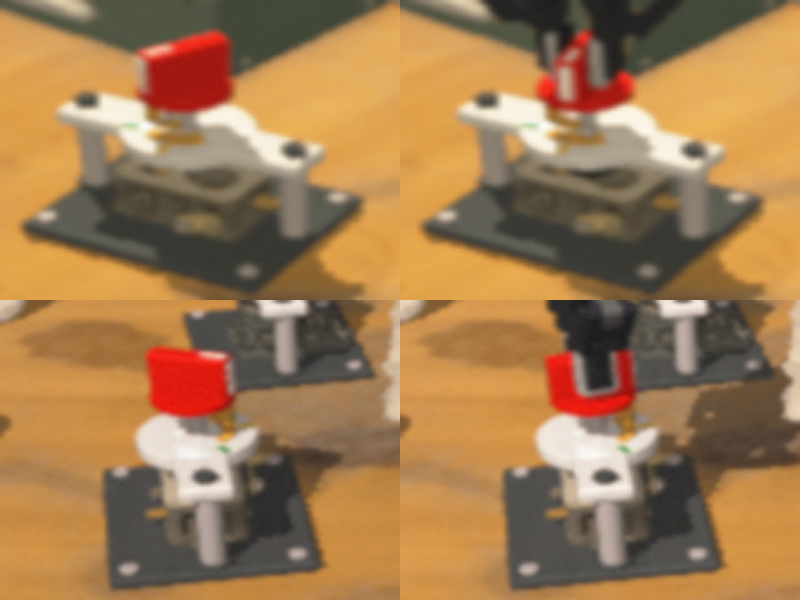

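The dark pad now shows below the crossbar in the scene view at (600,170), where there was none before, so the spindle has dropped. Turning forward.

Call:
jog_arm(motion=[{"xyz":[0,0,0],"dr":[0,0,-0.006],"grip":0},{"xyz":[0,0,0],"dr":[0,0,-0.013],"grip":0},{"xyz":[0,0,0],"dr":[0,0,-0.013],"grip":0},{"xyz":[0,0,0],"dr":[0,0,-0.013],"grip":0},{"xyz":[0,0,0],"dr":[0,0,-0.013],"grip":0},{"xyz":[0,0,0],"dr":[0,0,-0.013],"grip":0},{"xyz":[0,0,0],"dr":[0,0,-0.013],"grip":0},{"xyz":[0,0,0],"dr":[0,0,-0.013],"grip":0}])

```text
time_s: 6.67
position: [0.5879, 0.1316, 0.1258]
tcp_rot: [0.345, 3.119, -0.001]
force: [-0.6, -2.9, 6.0]
grip_width: 0.16
```

Call:
jog_arm(motion=[{"xyz":[0,0,0],"dr":[0,0,-0.013],"grip":0},{"xyz":[0,0,0],"dr":[0,0,-0.013],"grip":0},{"xyz":[0,0,0],"dr":[0,0,-0.013],"grip":0},{"xyz":[0,0,0],"dr":[0,0,-0.013],"grip":0},{"xyz":[0,0,0],"dr":[0,0,-0.013],"grip":0},{"xyz":[0,0,0],"dr":[0,0,-0.013],"grip":0},{"xyz":[0,0,0],"dr":[0,0,-0.013],"grip":0},{"xyz":[0,0,0],"dr":[0,0,-0.006],"grip":0}])

```text
time_s: 7.33
position: [0.5881, 0.1319, 0.1258]
tcp_rot: [1.264, 2.872, 0.002]
force: [-0.7, -0.6, 4.4]
grip_width: 0.157
```

Call:
jog_arm(motion=[{"xyz":[0,0,0],"dr":[0,0,-0.003],"grip":0},{"xyz":[0,0,0],"dr":[0,0,0],"grip":0},{"xyz":[0,0,0],"dr":[0,0,0],"grip":0},{"xyz":[0,0,0],"dr":[0,0,0],"grip":0}])

```text
time_s: 7.67
position: [0.5881, 0.1319, 0.1258]
tcp_rot: [1.287, 2.862, 0.002]
force: [-0.5, -1.8, 5.9]
grip_width: 0.153
```

```bash
python3 look.py w6
```

```text
red_grip 0.94 [319.9 274.9] [0.5883 0.1324 0.143 ]
red_fixture 0.67 [314.6 191.2] [0.5866 0.1302 0.    ]
7.8167 [0.58812641 0.13192218 0.1257694 ] [1.28683312e+00 2.86214758e+00 2.17102741e-03] yaw_y 41.58224767944023 [-0.46551005 -2.35368135  6.0713446 ] [-0.38591547  0.03924825 -0.04689568] 0.1620232635601913
o [319. 274.]
tcp [318. 257.]
```

View pics/w6.png

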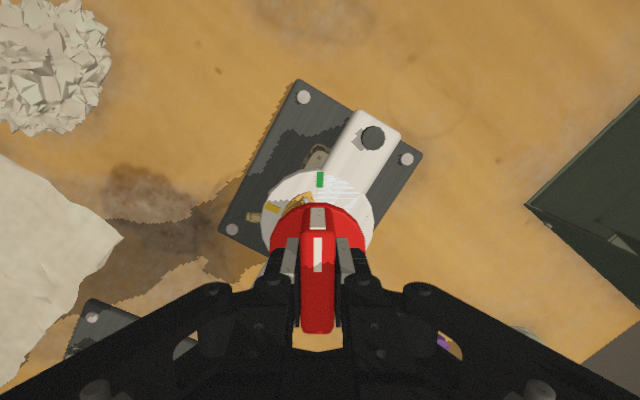

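It went past 0.7 with no jam, and the line (318,215) nearly points at the green tick (320,180). I'm pushing in small steps until the stop is felt.

Call:
jog_arm(motion=[{"xyz":[0,0,0],"dr":[0,0,-0.003],"grip":0},{"xyz":[0,0,0],"dr":[0,0,-0.003],"grip":0},{"xyz":[0,0,0],"dr":[0,0,-0.003],"grip":0},{"xyz":[0,0,0],"dr":[0,0,0],"grip":0},{"xyz":[0,0,0],"dr":[0,0,0],"grip":0}])

```text
time_s: 8.23
position: [0.5882, 0.1319, 0.1258]
tcp_rot: [1.365, 2.825, 0.002]
force: [0.2, -3.1, 5.1]
grip_width: 0.157
```

```bash
python3 look.py w7
```

```text
red_grip 0.88 [317.1 274.5] [0.5874 0.1318 0.143 ]
red_fixture 0.95 [314.9 188.7] [0.5854 0.1321 0.    ]
8.3833 [0.58812874 0.13192022 0.12577429] [1.36531308e+00 2.82530017e+00 1.95166275e-03] yaw_y 38.41612310302909 [ 0.31733557 -1.84636018  5.19175323] [-0.3198221   0.08400364  0.30143374] 0.15648515601424107
o [319. 274.]
tcp [318. 257.]
```

The moment rose to +0.30 N·m, so it is at the stop, and the yaw of 38.4° agrees with the predicted 39.8°. I'll give it a slight extra press, then open part way and retreat straight up.

Call:
jog_arm(motion=[{"xyz":[0,0,0],"dr":[0,0,-0.003],"grip":0},{"xyz":[0,0,0],"dr":[0,0,0],"grip":0},{"xyz":[0,0,0],"dr":[0,0,0],"grip":0.5},{"xyz":[0,0,0],"dr":[0,0,0],"grip":0.5},{"xyz":[0,0,0],"dr":[0,0,0],"grip":0.5},{"xyz":[0,0,0],"dr":[0,0,0],"grip":0.5},{"xyz":[0,0,0.05],"dr":[0,0,0],"grip":0.5},{"xyz":[0,0,0.08],"dr":[0,0,0],"grip":0.5}])

```text
time_s: 9.05
position: [0.5846, 0.1319, 0.1725]
tcp_rot: [-1.392, -2.808, 0.008]
force: [0.7, 1.0, -0.3]
grip_width: 0.5
```

Call:
jog_arm(motion=[{"xyz":[0,0,0.08],"dr":[0,0,0],"grip":0.5},{"xyz":[-0.05,0,0.08],"dr":[0,0,0],"grip":0.5},{"xyz":[-0.08,0,0.03],"dr":[0,0,0],"grip":0.5},{"xyz":[0,0,0],"dr":[0,0,0],"grip":0.5},{"xyz":[0,0,0],"dr":[0,0,0],"grip":0.5},{"xyz":[0,0,0],"dr":[0,0,0],"grip":0.5}])

```text
time_s: 9.55
position: [0.535, 0.1323, 0.2512]
tcp_rot: [-1.395, -2.815, 0.0]
force: [0.9, -0.6, 0.1]
grip_width: 0.499
```

```bash
python3 look.py w8; python3 - <<'E'
from h import *
o=np.zeros((600,800,3),np.uint8)
w=cv2.imread("pics/w8.png"); d=np.load("pics/w8.npz"); c={k:d[k] for k in d}; c["k1"]=float(c["k1"])
u,v=pix(c,(.588,.1325,.1)).astype(int); print(u,v)
u=np.clip(u,100,540);v=np.clip(v,75,325)
o[:300,:400]=cv2.resize(w[v-75:v+75,u-100:u+100],(400,300),interpolation=cv2.INTER_CUBIC)
for (n,r0,r1,c0,c1,y,x) in [("scene",130,215,260,340,0,400),("side",200,310,220,330,300,0),("scene",180,275,335,425,300,400)]:
    o[y:y+300,x:x+400]=cv2.resize(manip.camera(n)["frame"][r0:r1,c0:c1],(400,300),interpolation=cv2.INTER_CUBIC)
cv2.imwrite("pics/m8.png",o)
E
```

```text
red_grip 0.58 [370.3 236.7] [0.5891 0.1314 0.143 ]
red_fixture 0.81 [348.7 191.5] [0.5848 0.1301 0.    ]
9.7 [0.53535235 0.13219925 0.25036509] [-1.39493967e+00 -2.81327060e+00  1.89497937e-03] yaw_y -322.74835500100266 [ 0.79402243 -0.056337    0.70546964] [-0.0046795   0.00979832  0.02697094] 0.49791476391507145
o [370. 235.]
tcp [319. 257.]
362 217
```

View pics/m8.png

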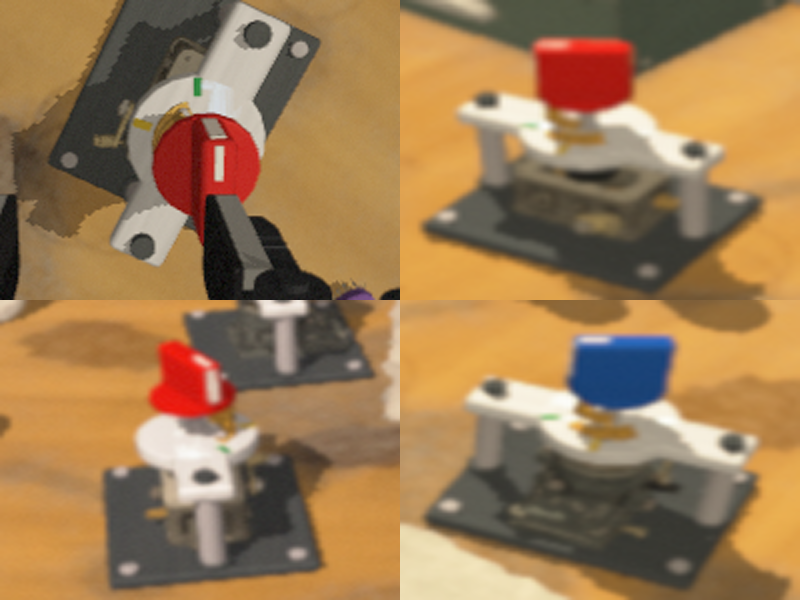

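```bash
python3 - <<'E'
from h import *
d=np.load("pics/w8.npz"); c={k:d[k] for k in d}; c["k1"]=float(c["k1"])
f=lambda x,y,z: onz(c,(262+x/2,142+y/2),z)[:2]
o=np.array([.588,.132]);ang=lambda v:np.degrees(np.arctan2(v[1],v[0]))
a,b=f(219,147,.152),f(218.5,181,.152); print("line",ang(a-b),"from centre",ang(a-o),np.linalg.norm(a-o))
g,y=f(197,86,.084),f(142,125,.084); print("green",g,ang(g-o),np.linalg.norm(g-o),"yellow",ang(y-o),np.linalg.norm(y-o))
E
```

```text
line 129.02696676594454 from centre 129.85212700392336 0.0199290862934295
green [0.57022903 0.1537508 ] 129.24972127634516 0.02808744469570658 yellow -160.38925487775842 0.028325121804291704
```

The knob's white line is at 129.0–129.9° and the green tick at 129.2°. The pad is on the casting, the gripper is clear, and the blue knob was not touched. Handing in.

```bash
python3 -c "
from plant import manip
print(manip.hand_in())"
```

```text
the job is handed in; nothing more can be done
None
```

The red knob is at its forward stop with the pad down on the twin-throat casting. I let go and handed the job in at about 10 s of the 32 s allowed.

- **Backwards:** I turned the knob from about 0.46 rad to about -0.17 rad, a little past the yellow tick. The black pad then showed below the crossbar, where it had not been before.
- **Forwards:** It turned past 0.7 rad without jamming, which confirms the click. At the stop the twisting moment rose from about -0.05 to 0.30 N·m.
- **Last checks:** The white line measured 129.0–129.9°, against 129.2° for the green tick. The gripper was open and clear, about 10 cm above the bar and 5 cm to the side. The blue knob was never touched and looked unchanged.

No check failed. Early on, a few angle measurements were about 5 mm off because the arm was still settling when the second picture's calibration was read. I corrected for that before gripping.

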